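Set out the wide tray of modelling tools

ROBOT

A 7-joint arm with a two-finger parallel gripper is mounted at the origin on the work surface. World frame = base frame: x ahead of the robot, y to its left, z up, the work surface at z = 0. Lengths are in mm, angles in rad, forces in N, time in s.
With the tool pointing down it reaches from about 400 to 875 mm from the base axis. Payload 19.3 kg.
Tool frame: the origin (TCP) lies at the very end of the fingers, on their centre line; the grasp point (between the pads) lies 19 mm behind it (grip_point_offset is the z of the grasp point in the tool frame, in mm); z points along the fingers, x is the direction in which the jaws open and shut, and the axes are right-handed (so a half turn about z gives the same grasp; the last joint's range is limited). The gripper opens to 85 mm and grips with 20 to 120 N. Pads are 22 mm wide; open, the fingers measure 114 mm over their backs; the gripper's body (76 mm by 85 mm) begins 54 mm behind the grasp point. The pads swing forward as they close: fully open they stand 13 mm farther back than shut.
Start: joints at [1.079, 0.521, -0.036, 1.599, 0.021, 1.021, -0.113], TCP at [255.849, -570.224, 231.291] pointing down, gripper open.
Joint ranges: [-2.91, 2.91], [-0.3, 2.13], [-1.5, 1.42], [0.17, 2.43], [-1.26, 4.41], [0.16, 1.93], [-2.52, 2.52]. Speed limits (rad/s): [1.89, 1.89, 2.39, 2.39, 3.01, 3.01, 3.01].

INTERFACE

Orientations are given as a 3x3 rotation matrix whose columns are the frame's x, y, z axes.
In Python, from workcell import movep, movel, goto_joints, open_gripper, clamp, wait, inverse_kinematics, read_state, camera, PlanningError, finish_job, grip_point_offset gives the robot as it stands. Calls block until the motion is done:
- movep(position, orientation): joint-space move of the TCP to a pose.
- movel(position, frame=None, max_speed=150, guard=None): straight line of the TCP; frame=None keeps the orientation; max_speed is the mean speed in mm/s. With guard (N) it stops when the force on the tool has changed by that much, and returns True; else False.
- goto_joints(angles): joint-space move.
- open_gripper() and clamp(): open the fingers fully, or close them until they stop; the grip force is fixed at half the most.
- wait(seconds).
- inverse_kinematics(position, orientation): joint angles nearest the present ones, or None.
- read_state(): the state.
- camera(name): name is "scene" or "top" or "wrist"; returns a dict with "image" (480x640x3 uint8, blue, green, red), "range_z" (480x640 float32, mm along the optical axis (not along the pixel's ray), 0 where there is no reading), "fx", "fy", "cx", "cy" (pixels), "cam_to_world" (4x4, takes a point from camera to world coordinates). Camera axes: x right, y up, looking along -z (the intrinsics and any distortion apply to the point x, -y, -z); pixel columns grow to the right and rows downward; lengths in mm; the calibration is good to about 2 mm. A picture is of the moment at which its call begins.
A pose or a line that the arm cannot do raises PlanningError and nothing moves.
- finish_job(): hands the job in, once; it reports no verdict.
The state is a dict: "time": time; "qpos": joint angles; "qvel": joint speeds; "joint_efforts": joint torques, N m; "eef_pos": TCP position; "tool_rot": TCP orientation; "ft_force": force on the tool from outside, world axes, zero at the start; "torque": the same for the moment, N m; "finger_gap": finger opening in mm.
Only numpy, scipy, OpenCV 4.12 (cv2) and the standard library are available. Lean on these libraries where they do the work, as an engineer would, in place of code of your own. Each camera call takes 0.05 s, during which the arm holds its last target.

TASK

Get the sculptor's modelling tools ready: hook a fingertip behind the lip of the wide tray and draw it all the way out to its stop, and push the two narrow trays that were left open fully home; either may come first. Use the fingertips only, pinch and lift nothing, and leave the figure, jar, cup and other things lying about where they are.

Things in the scene. Friction and masses are not known exactly. Their poses are not given: they have to be found in the camera images.
- wide_unit: The widest of three tray housings in a row on a board (their order changes): plywood, 160 mm wide (y), 170 deep (x), 70 high, fixed. Origin: middle of the lower front edge, 12 mm above the table; +x points to its back, the tray is drawn out along -x, to the robot's side. The tray stands out in front of the roof by 70 mm even when home.
- wide_tray (a joint): how far the wide tray is drawn out of its housing, m: 0 is fully home, 0.12 is out at its stop. It slides along the housing's -x with about 2.5 N of friction and stays where it is left. It begins home or at most 20 mm out; tools are fixed in it from 65 mm behind the lip on, at least 30 mm below the lip's top.
- wide_lip (a point): Upright lip across the front of the wide tray, 140 mm wide, 12 thick (wood, aluminium plate in front), 50 high. This point: middle of the top edge of its rear face, 72 mm above the table. Behind it the tray is open above: 58 mm to the roof's edge when home, more when out; 124 mm between side walls (8 thick, tops 16 mm below the lip's); floor 44 mm below the lip's top.
- left_unit: One of the two narrow housings (alike; the name does not tell its place in the row): plywood, 110 mm wide (y), 170 deep (x), 70 high, fixed. Origin: middle of the lower front edge, 12 mm above the table; +x points to its back, the tray is drawn out along -x, to the robot's side. The tray stands out in front of the roof by 70 mm even when home.
- left_tray (a joint): how far this narrow tray is drawn out of its housing, m: 0 is fully home, 0.12 is out at its stop. It slides along the housing's -x with about 2.5 N of friction and stays where it is left. It begins 30 to 90 mm out; small spools are fixed in it from 70 mm behind the lip on, 30 mm below its top.
- left_lip (a point): Upright lip across the front of this narrow tray, 90 mm wide, 12 thick (wood, aluminium plate in front), 50 high. This point: middle of the top edge of its rear face, 72 mm above the table. Behind it the tray is open above: 58 mm to the roof's edge when home, more when out; 74 mm between side walls (8 thick, tops 16 mm below the lip's); floor 44 mm below the lip's top.
- right_unit: The other of the two narrow housings (see left_unit): plywood, 110 mm wide (y), 170 deep (x), 70 high, fixed. Origin: middle of the lower front edge, 12 mm above the table; +x points to its back, the tray is drawn out along -x, to the robot's side. The tray stands out in front of the roof by 70 mm even when home.
- right_tray (a joint): how far this narrow tray is drawn out of its housing, m: 0 is fully home, 0.12 is out at its stop. It slides along the housing's -x with about 2.5 N of friction and stays where it is left. It begins 30 to 90 mm out; small spools are fixed in it from 70 mm behind the lip on, 30 mm below its top.
- right_lip (a point): Upright lip across the front of this narrow tray, 90 mm wide, 12 thick (wood, aluminium plate in front), 50 high. This point: middle of the top edge of its rear face, 72 mm above the table. Behind it the tray is open above: 58 mm to the roof's edge when home, more when out; 74 mm between side walls (8 thick, tops 16 mm below the lip's); floor 44 mm below the lip's top.
- maquette: Bystander: small brown clay figure on a round wooden foot, 64 mm across, 80 high, loose on the wide housing's roof, near its middle. Origin under its centre.
- jar: Bystander: amber jar, 52 mm across, 65 high, loose on a narrow housing's roof, near its middle. Origin under its centre.
- plaster: Bystander: white plaster block 50 x 45 x 50 mm, loose on the other narrow housing's roof, near its middle. Origin under its centre.
- cup: Bystander: clear plastic cup, 72 mm across, 90 high, on the table to the robot's right. Origin under its centre.
- tool_pot: Bystander: dark round pot 90 mm across, 90 high, with wooden tools in it up to 160 mm high, on the table to the robot's left. Origin under its centre.
- spatula_a: Bystander: wooden modelling tool 180 x 13 x 12 mm lying on the table in front of the trays, lower than them: a tray passes 10 mm above it. Origin under its centre, long axis x.
- spatula_b: Bystander: wooden modelling tool 150 x 13 x 12 mm lying on the table on the robot's right. Origin under its centre, long axis x.

How it is judged (in metres and radians):
On the way:
1. the wide tray is drawn out by fingers bearing on the rear of its lip, not on its front (value of joint wide_tray above 0.05 m and contact force between the fingers and wide_tray_c1 above 0.5 N and contact force between the fingers and wide_tray_c0 below 0.5 N), for 0.1 s.
At the end, for the whole second after the job is handed in: The wide tray is out at its stop (drawn more than 112 of its 120 mm), and both narrow trays are home (less than 8 mm out) (value of joint wide_tray above 0.112 m and value of joint each of left_tray, right_tray below 0.008 m); the robot touches nothing.
It fails at once if a bystander is moved by more than 20 mm, lifted or tipped over (distance of any of maquette, jar, plaster, cup, tool_pot, spatula_a, spatula_b from where it was at the start of the episode above 0.02 m or angle between any of maquette, jar, plaster, cup, tool_pot, spatula_a, spatula_b's own z axis and vertical above 0.35 rad).
It fails at once if a tray's lip is pinched, touched on its front and its rear at once ((contact force between the fingers and wide_tray_c1 above 2 N and contact force between the fingers and wide_tray_c0 above 2 N) or (contact force between the fingers and left_tray_c1 above 2 N and contact force between the fingers and left_tray_c0 above 2 N) or (contact force between the fingers and right_tray_c1 above 2 N and contact force between the fingers and right_tray_c0 above 2 N)).
It also fails if it takes over 64 s, if anything falls off the work surface, if the arm or the gripper's body presses on something with over 40 N, if the wrist force passes 120 N, or if a joint passes its speed limit or range.

## Working session

There is one attempt and no reset: what is moved stays moved. The work goes in short steps, each a Python script; the robot and the scene stay as the last script left them, time stands still between calls to the robot, and variables do not carry over. Pictures are saved under pics/ and viewed, and the job is handed in when it is done.

```bash
ls; mkdir -p pics
python3 - <<'E'
from workcell import *
import cv2, numpy as np, pickle
s=read_state(); print(s['time'],s['eef_pos'],s['finger_gap'],grip_point_offset)
for n in ['scene','top']:
    c=camera(n); cv2.imwrite(f'pics/{n}0.png',c['image']); pickle.dump(c,open(f'{n}0.pkl','wb'))
    print(n,c['fx'],c['cx'],c['cy'],np.round(c['cam_to_world'],3).tolist(),[k for k in c], (c['range_z']>0).mean())
E
```

```text
pics
0.0 [ 255.74677147 -569.94367763  230.75338261] 85.4329960391893 -18.700000000000003
scene 484.98789783060585 321.3458400549317 236.48956420252037 [[0.782, -0.451, 0.431, 1086.614], [0.623, 0.552, -0.554, -597.069], [0.012, 0.702, 0.712, 856.364], [0.0, 0.0, 0.0, 1.0]] ['image', 'range_z', 'fx', 'fy', 'cx', 'cy', 'cam_to_world'] 0.99443359375
top 468.79379189646335 319.97750077334814 239.4052459348366 [[0.027, 0.988, -0.153, 439.187], [-1.0, 0.025, -0.014, -19.544], [-0.01, 0.153, 0.988, 1246.825], [0.0, 0.0, 0.0, 1.0]] ['image', 'range_z', 'fx', 'fy', 'cx', 'cy', 'cam_to_world'] 0.9958854166666666
```

View pics/scene0.png

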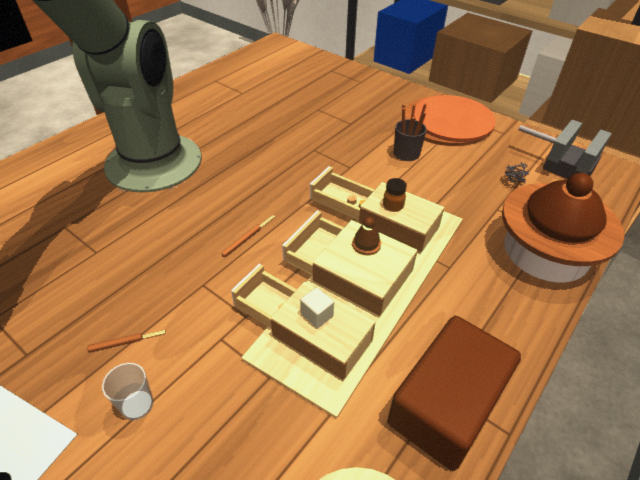

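View pics/top0.png

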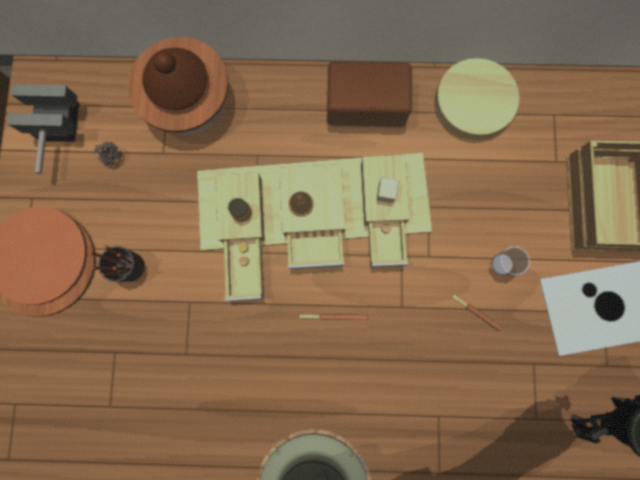

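The wide unit is in the middle, with its lip at top-view pixel (316,266). The narrow lips are at (243,298) under the jar, drawn far out, and (389,263) under the plaster. I'll get a height map for the lips next.

```bash
cat > h.py <<'E'
import numpy as np, cv2, pickle
def pts(c):
    z=c['range_z'].astype(float); v,u=np.mgrid[0:480,0:640]
    P=np.stack([(u-c['cx'])/c['fx']*z,-(v-c['cy'])/c['fy']*z,-z,np.ones_like(z)],-1)
    return (P@np.array(c['cam_to_world']).T)[...,:3]
def ray(c,u,v,h):
    M=np.array(c['cam_to_world']); d=M[:3,:3]@np.array([(u-c['cx'])/c['fx'],-(v-c['cy'])/c['fy'],-1])
    return M[:3,3]+d*(h-M[2,3])/d[2]
E
python3 - <<'E'
from h import *
c=pickle.load(open('top0.pkl','rb')); P=pts(c)
im=c['image'][140:340,180:450]; cv2.imwrite('pics/topc.png',cv2.resize(im,None,fx=2.9,fy=2.9,interpolation=cv2.INTER_CUBIC))
# table height check
print('table z',np.median(P[330:400,200:300,2]))
H=P[...,2]
g=np.clip(H[140:340,180:450]*1.6,0,255).astype(np.uint8)
cv2.imwrite('pics/toph.png',cv2.resize(g,None,fx=2.9,fy=2.9,interpolation=cv2.INTER_NEAREST))
for u in (243,316,389):
    print(u,[(v,*np.round(P[v,u]).astype(int)) for v in range(255 if u!=243 else 288,308 if u==243 else 276)])
E
```

```text
table z 0.43974195921805403
243 [(288, np.int64(496), np.int64(194), np.int64(30)), (289, np.int64(493), np.int64(194), np.int64(26)), (290, np.int64(490), np.int64(194), np.int64(29)), (291, np.int64(488), np.int64(194), np.int64(28)), (292, np.int64(485), np.int64(194), np.int64(26)), (293, np.int64(483), np.int64(193), np.int64(29)), (294, np.int64(480), np.int64(193), np.int64(28)), (295, np.int64(476), np.int64(185), np.int64(73)), (296, np.int64(474), np.int64(185), np.int64(73)), (297, np.int64(471), np.int64(185), np.int64(71)), (298, np.int64(469), np.int64(186), np.int64(70)), (299, np.int64(467), np.int64(187), np.int64(62)), (300, np.int64(465), np.int64(197), np.int64(2)), (301, np.int64(463), np.int64(197), np.int64(0)), (302, np.int64(460), np.int64(197), np.int64(2)), (303, np.int64(458), np.int64(197), np.int64(0)), (304, np.int64(455), np.int64(197), np.int64(-1)), (305, np.int64(452), np.int64(197), np.int64(-2)), (306, np.int64(450), np.int64(196), np.int64(4)), (307, np.int64(447), np.int64(196), np.int64(2))]
316 [(255, np.int64(586), np.int64(7), np.int64(29)),
[... 1368 characters left out ...]
np.int64(-177), np.int64(75)), (263, np.int64(565), np.int64(-177), np.int64(74)), (264, np.int64(563), np.int64(-178), np.int64(72)), (265, np.int64(562), np.int64(-179), np.int64(61)), (266, np.int64(562), np.int64(-183), np.int64(30)), (267, np.int64(563), np.int64(-187), np.int64(0)), (268, np.int64(560), np.int64(-187), np.int64(4)), (269, np.int64(557), np.int64(-187), np.int64(0)), (270, np.int64(554), np.int64(-187), np.int64(4)), (271, np.int64(552), np.int64(-187), np.int64(4)), (272, np.int64(549), np.int64(-188), np.int64(-1)), (273, np.int64(547), np.int64(-188), np.int64(-2)), (274, np.int64(544), np.int64(-188), np.int64(-3)), (275, np.int64(541), np.int64(-187), np.int64(3))]
```

View pics/topc.png

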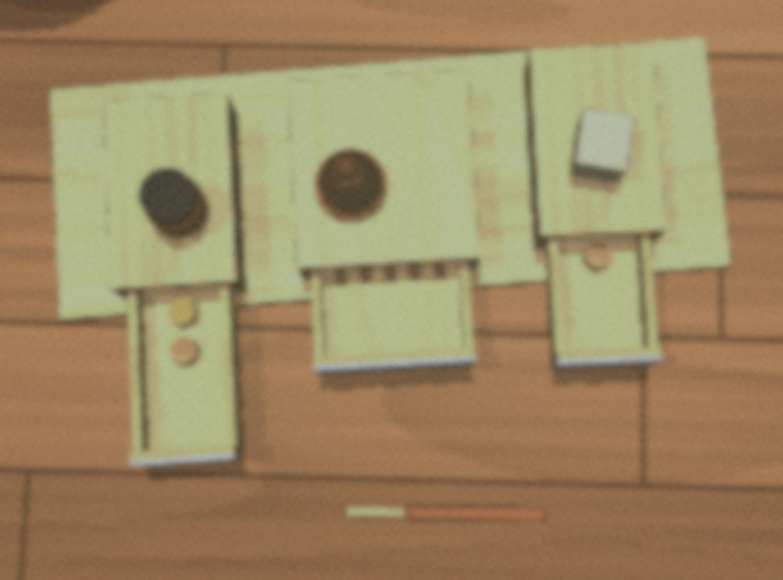

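View pics/toph.png

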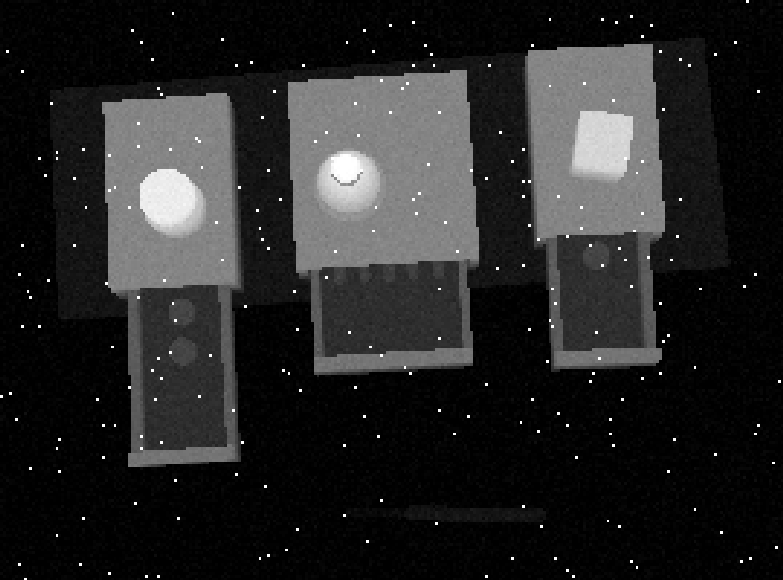

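Run:
```python
from h import *
c=pickle.load(open('top0.pkl','rb')); P=pts(c); H=cv2.medianBlur(P[...,2].astype(np.float32),3)
for n,(u0,u1),(v0,v1) in [('L',(215,270),(285,305)),('W',(280,350),(253,273)),('R',(360,412),(252,270))]:
    m=np.zeros(H.shape,bool); m[v0:v1,u0:u1]=(np.abs(H[v0:v1,u0:u1]-72)<7)
    q=P[m][:,:2]; 
    (cx,cy),(w,h),a=cv2.minAreaRect(q.astype(np.float32))
    l=np.linalg.svd(q-q.mean(0),full_matrices=False)[2][0]; l*=np.sign(l[1])
    back=np.array([l[1],-l[0]]); s=(q-q.mean(0))
    print(n,m.sum(),'mean',q.mean(0).round(1),'rect',round(cx,1),round(cy,1),round(w,1),round(h,1),'yaw',np.degrees(np.arctan2(back[1],back[0])).round(2),
     'along +-',np.percentile(s@l,[0.5,99.5]).round(1),'dep',np.percentile(s@back,[1,99]).round(1))
for n,(u0,u1),(v0,v1) in [('L',(205,275),(165,245)),('W',(270,350),(155,240)),('R',(355,420),(145,230))]:
    m=np.zeros(H.shape,np.uint8); m[v0:v1,u0:u1]=(np.abs(H[v0:v1,u0:u1]-82)<5); m=cv2.morphologyEx(m,cv2.MORPH_OPEN,np.ones((3,3)))
    q=P[m>0][:,:2].astype(np.float32); r=cv2.minAreaRect(q); print(n,r)
    b=cv2.boxPoints(r); print(b.round(1).tolist())
```

```text
L 179 mean [472.3 188.1] rect 472.7 188.6 12.9 89.5 yaw 5.28 along +- [-44.   44.9] dep [-6.  6.]
W 276 mean [559.4   7.8] rect 533.8 -13.6 151.8 113.4 yaw 4.58 along +- [-67.6  68.5] dep [-5.5  6.6]
R 181 mean [ 566.5 -176.7] rect 524.5 -109.5 49.7 243.0 yaw 11.61 along +- [-45.9  56.7] dep [-10.4  10.4]
L ((597.1756591796875, 154.8772430419922), (441.9043273925781, 162.03057861328125), 27.69386863708496)
[[363.8999938964844, 123.9000015258789], [439.20001220703125, -19.5], [830.5, 185.8000030517578], [755.2000122070312, 329.29998779296875]]
W ((625.1747436523438, 13.652824401855469), (376.31304931640625, 160.27639770507812), 4.942261695861816)
[[430.79998779296875, 77.30000305175781], [444.6000061035156, -82.4000015258789], [819.5, -50.0], [805.7000122070312, 109.69999694824219]]
R ((637.7119140625, -138.38731384277344), (147.8845977783203, 438.4905090332031), 77.7311019897461)
[[407.79998779296875, -164.10000610351562], [836.2000122070312, -257.20001220703125], [867.7000122070312, -112.69999694824219], [439.20001220703125, -19.5]]
```

```bash
cat > fit.py <<'E'
from h import *
def fit(c,verbose=True,boxes=None):
    c=dict(c); c['range_z']=cv2.medianBlur(c['range_z'].astype(np.float32),3); P=pts(c); H=P[...,2]; out={}
    for n,(x0,x1),(y0,y1) in boxes:
      for nm,h in (('lip',72),('roof',82)):
        m=((P[...,0]>x0)&(P[...,0]<x1)&(P[...,1]>y0)&(P[...,1]<y1)&(abs(H-h)<(7 if h==72 else 4)))
        if h==72: m&=P[...,0]<575
        m=m.astype(np.uint8)
        k,lab,st,_=cv2.connectedComponentsWithStats(m); 
        if k<2: continue
        i=1+np.argmax(st[1:,4]); q=P[lab==i][:,:2].astype(np.float32)
        r=cv2.minAreaRect(q); b=cv2.boxPoints(r); e=b[1]-b[0]; f=b[2]-b[1]
        ax=e if abs(e[0])/np.linalg.norm(e)>abs(f[0])/np.linalg.norm(f) else f
        print(n,nm,len(q),np.round(r[0],1),np.round(r[1],1),'yaw',np.degrees(np.arctan(ax[1]/ax[0])).round(2),'mean',q.mean(0).round(1))
E
python3 - <<'E'
from fit import *
B=[('L',(440,860),(110,270)),('W',(530,860),(-90,105)),('R',(530,860),(-270,-100))]
fit(pickle.load(open('top0.pkl','rb')),boxes=B); fit(pickle.load(open('scene0.pkl','rb')),boxes=B)
E
```

```text
L lip 179 [472.4 188.5] [12.2 89.6] yaw 5.24 mean [472.3 188.2]
L roof 2380 [703. 210.] [170.1 110.9] yaw 5.26 mean [703.2 209.9]
W lip 276 [560.2   8.3] [ 12.5 136.5] yaw 4.88 mean [559.9   8. ]
W roof 3545 [727.5  22.6] [170.8 160.1] yaw 4.93 mean [727.5  18.2]
R lip 181 [ 567.8 -178.1] [12.4 90.5] yaw 3.96 mean [ 567.3 -177.7]
R roof 2334 [ 758.3 -165.1] [170.3 110.4] yaw 3.91 mean [ 757.8 -163.8]
L lip 142 [472.7 187.5] [14.2 90.5] yaw 5.31 mean [474.3 184.9]
L roof 1761 [703.5 208.3] [171.1 112. ] yaw 5.28 mean [716.6 201.1]
W lip 311 [560.1   7.6] [ 14.5 141.7] yaw 5.03 mean [562.    1.3]
W roof 3769 [727.4  21.2] [170.8 162.2] yaw 4.89 mean [735.8   8.9]
R lip 252 [ 568.  -179.2] [14.4 91.3] yaw 3.92 mean [ 568.8 -179.1]
R roof 3349 [ 758.3 -166.5] [170.7 111.9] yaw 3.71 mean [ 771.  -174.5]
```

Both cameras agree on position to within about 2 mm. From roof-to-lip distance, the left narrow tray is about 83 mm out, the right about 42 mm and the wide about 19 mm. I'll push the right tray first, with the fingers shut.

```bash
cat > rb.py <<'E'
from workcell import *
import numpy as np
U={'L':(472.5,188.1,5.27,82.6),'W':(560.2,8.0,4.92,18.9),'R':(567.9,-178.6,3.9,41.9)} # lip centre, yaw, out
def frame(n):
    a=np.radians(U[n][2]); ax=np.array([np.cos(a),np.sin(a),0]); s=1 if read_rot()[1,0]>0 else -1
    x=s*np.array([-np.sin(a),np.cos(a),0]); z=np.array([0,0,-1.]); return ax,np.column_stack([x,np.cross(z,x),z])
def read_rot(): return np.array(read_state()['tool_rot'])
def at(n,d,z):
    ax,_=frame(n); return np.array([U[n][0],U[n][1],0])+ax*d+[0,0,z]
def rep(t):
    s=read_state(); print(t,round(s['time'],2),np.round(s['eef_pos'],1),'F',np.round(s['ft_force'],1),'gap',round(s['finger_gap'],1))
E
python3 - <<'E'
from rb import *
print(read_rot().round(2).tolist())
clamp(); rep('shut')
ax,R=frame('R'); 
for n in 'RWL':
    q=inverse_kinematics(at(n,-45,200),frame(n)[1]); print(n,None if q is None else np.round(q,2))
movep(at('R',-45,200),R); rep('above')
movel(at('R',-45,46),max_speed=120); rep('down')
g=movel(at('R',-17+42+8,46),max_speed=50,guard=15); rep(g)
E
```

```text
[[0.41, -0.91, -0.0], [-0.91, -0.41, 0.0], [-0.0, 0.0, -1.0]]
shut 0.87 [ 255.9 -570.2  231.3] F [-0.  -0.4  0.2] gap -0.1
R [ 0.29  0.45 -0.09  1.82  0.05  0.88 -1.32]
W [ 0.09  0.4  -0.28  1.91  0.14  0.85 -1.74]
L [ 0.02  0.38 -0.69  2.01  0.32  0.86 -2.33]
above 2.59 [ 522.8 -182.7  200.1] F [-0.6  0.2 -0.3] gap -0.2
down 4.03 [ 523.4 -181.8   46.6] F [-0.4  0.2  0.6] gap 0.2
True 5.29 [ 592.1 -176.9   45.3] F [0.4 1.  0.5] gap 0.4
```

The guard stopped the push within 1 mm of the predicted home position. Next I'll back off and hook the wide tray.

Run:
```python
from rb import *
import cv2,pickle
movel(at('R',-15,46),max_speed=100); movel(at('R',-15,200),max_speed=200)
ax,R=frame('W'); movep(at('W',38,200),R); rep('above W')
c=camera('scene'); cv2.imwrite('pics/scene1.png',c['image'])
movel(at('W',38,100),max_speed=150)
g=movel(at('W',38,40),max_speed=80,guard=8); rep(('down',g))
c=camera('scene'); cv2.imwrite('pics/scene2.png',c['image']); pickle.dump(c,open('scene2.pkl','wb'))
```

```text
above W 7.54 [597.7  11.  199.2] F [ 0.4 -0.8 -0. ] gap 0.2
('down', False) 9.31 [598.3  11.3  40.3] F [-0.3  0.2  0.1] gap 0.1
```

View pics/scene2.png

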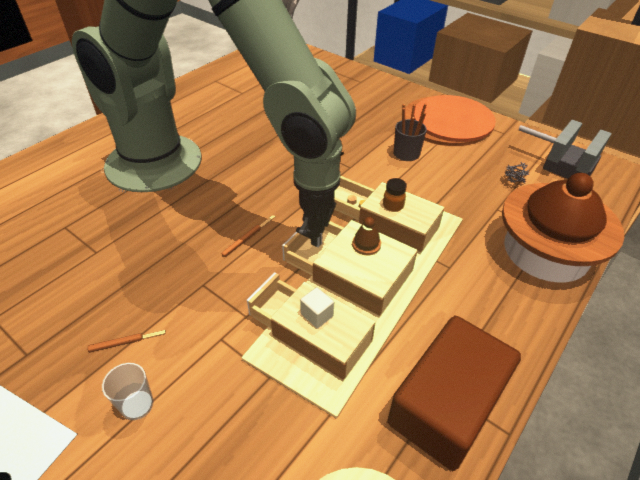

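The fingers are down inside the wide tray behind its lip, around (316,240), clear of the figure. The right tray (lip near (265,288)) has gone in. Now I'll draw the wide tray out.

Run:
```python
from rb import *
import cv2
g=movel(at('W',17-101-8,40),max_speed=50,guard=15); rep(g)
p=np.array(read_state()['eef_pos']); ax,R=frame('W'); print('d',(p-[U['W'][0],U['W'][1],0])@ax)
c=camera('scene'); cv2.imwrite('pics/scene3.png',c['image'])
```

```text
True 11.56 [475.8   0.9  40.1] F [ 1.8 -0.1  0.9] gap 0.4
d -84.65814615478098
```

View pics/scene3.png

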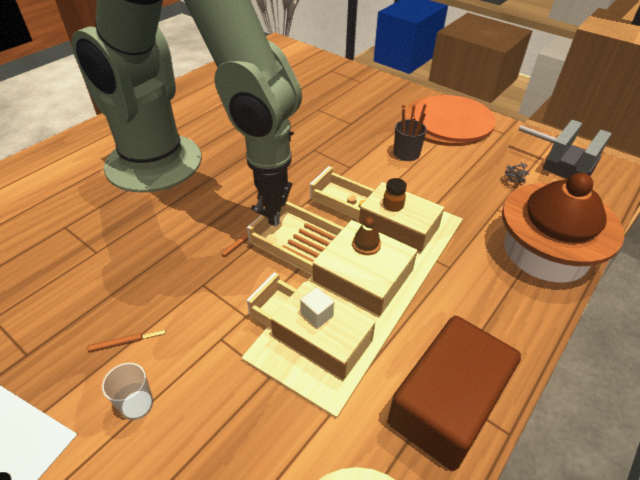

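The wide tray is out: travel matches the stop to within 1 mm, and the tools show around (315,240). Now the left narrow tray.

Run:
```python
from rb import *
import cv2,pickle
movel(at('W',-68,40),max_speed=80); movel(at('W',-68,200),max_speed=200)
ax,R=frame('L'); movep(at('L',-48,200),R); rep('above L')
g=movel(at('L',-48,46),max_speed=120,guard=10); rep(('down',g))
g=movel(at('L',-17+82.6+8,46),max_speed=50,guard=15); rep(g)
p=np.array(read_state()['eef_pos']); print('d',(p-[U['L'][0],U['L'][1],0])@ax,'expect',82.6-17)
movel(at('L',10,46),max_speed=100); movel(at('L',10,230),max_speed=200)
movel([400,-400,260],max_speed=300); rep('away')
for n in ['scene','top']:
    c=camera(n); cv2.imwrite(f'pics/{n}4.png',c['image']); pickle.dump(c,open(f'{n}4.pkl','wb'))
from fit import *
B=[('L',(500,860),(110,270)),('W',(430,860),(-90,105)),('R',(530,860),(-270,-100))]
fit(pickle.load(open('top4.pkl','rb')),boxes=B); fit(pickle.load(open('scene4.pkl','rb')),boxes=B)
```

```text
above L 13.72 [424.6 183.3 199.4] F [-0.  -0.7 -0.2] gap 0.1
('down', False) 15.15 [425.  183.8  46.5] F [ 0.6 -0.6 -0.5] gap 0.4
True 17.18 [537.4 194.   45.5] F [-0.7 -0.7  0.6] gap 0.1
d 65.15078884432194 expect 65.6
away 21.07 [ 400.4 -399.   260. ] F [-0.3  0.6  0.8] gap -0.2
L lip 181 [554.8 196.3] [12.2 89.2] yaw 5.58 mean [554.4 195.8]
L roof 2374 [703.1 209.9] [170.8 110.3] yaw 5.09 mean [703.4 210.1]
W lip 272 [459.3  -0.9] [ 12.  137.2] yaw 4.85 mean [459.3  -0.7]
W roof 3544 [727.3  22.4] [170.4 160.1] yaw 4.95 mean [727.5  17.8]
R roof 2325 [ 758.7 -165.2] [170.5 110.5] yaw 3.98 mean [ 757.9 -164. ]
L lip 146 [555.6 193.5] [13.1 90.1] yaw 4.89 mean [557.  191.5]
L roof 1744 [703.9 209.4] [170.8 113.5] yaw 4.9 mean [716.6 201.1]
W lip 292 [458.6  -1.4] [ 15.6 140.3] yaw 4.77 mean [461.2  -5.2]
W roof 3778 [727.4  21.6] [171.2 163.3] yaw 5.02 mean [735.8   8.9]
R roof 3345 [ 758.3 -166.4] [170.8 111.9] yaw 3.52 mean [ 771.1 -174.5]
```

```bash
sleep 1; ls pics
```

```text
scene0.png
scene1.png
scene2.png
scene3.png
scene4.png
top0.png
top4.png
topc.png
toph.png
```

```bash
sed -i 's/<575/<625/' fit.py
python3 - <<'E'
from fit import *
B=[('R',(530,860),(-270,-100))]
for n in ('top','scene'): fit(pickle.load(open(n+'4.pkl','rb')),boxes=B)
E
```

```text
R lip 177 [ 610.1 -176.2] [12.6 88.7] yaw 4.38 mean [ 609.6 -175.6]
R roof 2325 [ 758.7 -165.2] [170.5 110.5] yaw 3.98 mean [ 757.9 -164. ]
R lip 268 [ 610.2 -176.1] [13.2 91.4] yaw 3.38 mean [ 611.5 -178.7]
R roof 3345 [ 758.3 -166.4] [170.8 111.9] yaw 3.52 mean [ 771.1 -174.5]
```

View pics/top4.png

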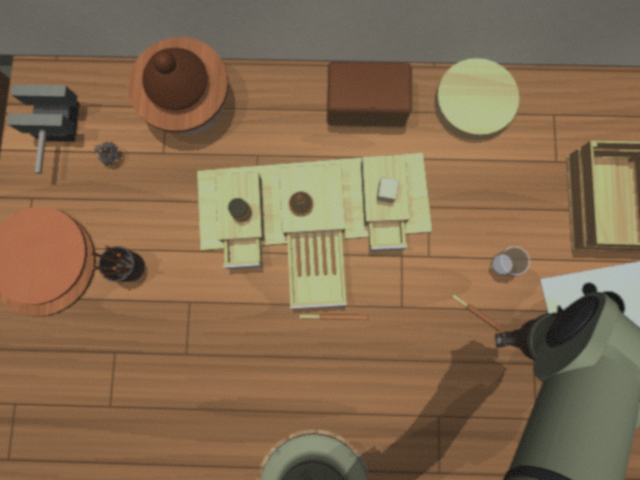

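The top view shows both narrow lips home at (241,267) and (388,247), and the wide lip out at (318,306). The jar, figure, plaster, cup, pot and spatulas are at their starting pixels, and the arm is clear.

```bash
python3 -c "
from workcell import *
finish_job(); print(read_state()['time'])"
```

```text
the job is handed in; nothing more can be done
the job is handed in; nothing more can be done
```

The wide tray is out at its stop, both narrow trays are home, and I handed the job in. The robot's clock read about 21 s of the 64 s allowed at my last reading before that. I used shut fingertips throughout: I pushed the right narrow tray in, drew the wide tray out from behind its lip, then pushed the left narrow tray in.

- **Tray positions:** measured from lip to roof in the top view, the wide tray is about 120 mm out and both narrow trays are within about 1 mm of home. The scene view agrees to within about 2 mm.
- **Stops:** each move ended when the 15 N force guard tripped, within 1 mm of where I expected the stop. I did not log contact forces during the moves, so the on-the-way condition rests on the finger position behind the lip and the tray's travel.
- **Bystanders:** in the last top view all seven were where they started, judged by eye against the first picture. The arm was clear of everything.

No check failed or disagreed. `finish_job()` gives no verdict, so I can't confirm the result beyond these checks.

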